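# Find the slip angle on a tilting bench hook and set its limit stop

### The arm

A 6-joint arm with a two-finger parallel gripper is mounted at the origin on the work surface. World frame = base frame: x ahead of the robot, y to its left, z up, the work surface at z = 0. Lengths are in mm, angles in rad, forces in N, time in s.
With the tool pointing down it reaches from about 275 to 750 mm from the base axis. Payload 10.2 kg.
Tool frame: the origin (TCP) lies at the very end of the fingers, on their centre line; the grasp point (between the pads) lies 19 mm behind it; z points along the fingers, y is the line along which they close (so a half turn about z gives the same grasp; the last joint's range is limited). The gripper opens to 85 mm and grips with 20 to 120 N. Pads are 22 mm wide; open, the fingers measure 114 mm over their backs; the gripper's body (76 mm by 85 mm) begins 54 mm behind the grasp point. The pads swing forward as they close: fully open they stand 13 mm farther back than shut.
Start: joints at [1.105, 0.313, 1.498, -0, 1.331, -0.223], TCP at [126.234, 509.604, 231.294] pointing down, gripper open.
Joint ranges: [-2.94, 2.94], [-0.97, 2.17], [0.19, 2.56], [-1.23, 4.37], [0.02, 3.11], [-2.88, 2.88]. Speed limits (rad/s): [2.39, 2.39, 3.01, 3.14, 3.14, 3.14].

### API

Orientations are given as a unit quaternion [w, x, y, z].
In Python, from rig import ctrl gives the robot as it stands.
- The arm moves only by the tool step_arm, never from a script. Its argument "increments" is a list of rows, each a list of 3 entries, a list of its own where there are three numbers: the shift along the tool's x, y, z in cm, then the turn, a rotation vector about the tool's x, y, z in degrees, then the opening in per cent of the stroke, from 0 (shut) to 100 (fully open). A call has 1 to 8 rows; each row is the pose to reach, as a shift and turn from the pose commanded when the call began, along the tool's axes at that moment; what a row does not reach only later rows make up. A row lasts 1/8 s, in which the tool goes at most 62.5 mm and 10.7 degrees, less where a joint would pass 70% of its speed; a pose out of reach is approached as far as the arm can. A call with a gripper value outside its range is refused whole. The fingers move at their own pace and stop on an object; "squeeze" is the grip in N (left out, the last holds). Time passes only in rows, so rows that repeat a pose let the fingers close. It gives the time, the measured TCP pose, the force, the opening and the grip force at its end, in the units of the state.
- ctrl.sense(): the state, without advancing time (a new reading comes with each control period).
- ctrl.capture(name): name is "side" or "top" or "wrist"; returns a dict with "img" (480x640x3 uint8, red, green, blue), "fx", "fy", "cx", "cy" (pixels), "extrinsics" (4x4, takes a point from camera to world coordinates). Camera axes: x right, y down, z forward; pixel columns grow to the right and rows downward; lengths in mm; the calibration is good to about 2 mm. The wrist camera is an equidistant fisheye: a pixel r from the principal point sees the ray r / f radians off the axis. A picture is of the moment at which its call begins. There is no depth.
- ctrl.finish_job(): hands the job in; it is judged then, once.
The state is a dict: "time_s": time; "joints": joint angles; "dq": joint speeds; "tau": joint torques, N m; "eef_pos": TCP position; "ee_rot": TCP orientation; "force": force on the tool from outside, world axes, zero at the start; "wrist_torque": the same for the moment, N m; "grip_width": opening from 0.0 (shut) to 1.0 (fully open); "grip_force": force on a finger pad.
Only numpy, scipy, OpenCV 4.12 (cv2) and the standard library are available. Lean on these libraries where they do the work, as an engineer would, in place of code of your own. Each camera call takes 0.05 s, during which the arm holds its last target. There are 200 camera calls.

### The job

Raise the hinged board of the tilting bench hook slowly by its bar until the oblong bare-backed lino block slips by itself, stop there so that the square cork-backed block still stays put, and leave the board standing at that angle once the block has slid down to the batten. Then note the angle with the brass limit stop: bring it down the quadrant until its rubber buffer just bears on the board's pin, gently, without shifting the board, and let go. Do not touch the blocks or disturb anything else on the bench.

Things in the scene. Friction and masses are not known exactly. Their poses are not given: they have to be found in the camera images.
- hinge (a point): Middle of the tilting board's hinge axis, at the edge nearest the robot, 32 mm above the bench; fixed. Its axes are the base's (270 x 300 mm plywood, screwed down, turned about the vertical by up to 0.2 rad): x level from the hinge towards the board's far edge, y along the hinge axis to the left, z up.
- board (a joint): Angle (rad) of the hinged plywood board above level: 0 flat on the base, grows as the far edge is lifted, to 1.2. Board 250 mm from hinge to far edge, 280 mm wide, 12 mm thick, axis at half its thickness. The stiff hinge holds it wherever it is left; lifting by the bar takes about 15 N; about 10 N down on the pin makes it sink.
- lift_bar (a point): Middle of the round steel lifting bar, 12 mm in diameter, along the hinge's y on top of the board's far edge, between two posts 116 mm apart. It lies 228 mm from the hinge axis along the board and 42 mm above its mid plane (36 mm above its top face). Axes are the board's. Pinch it from above; it turns between the fingers as the board swings.
- batten_face (a point): Middle of the uphill face of the low wooden batten across the board beside the hinge, at the board's top face, 18 mm up the board from the hinge axis. The batten is 18 mm high and catches what slides. Axes are the board's: x up the slope, y along the batten, z out of the face.
- oblong_centre (a point): Centre of the oblong lino block (lino on fibreboard, bare smooth back): 64 mm along the slope x 95 mm x 20 mm high, about 100 g, loose on the board. Starts 45 to 75 mm short of the batten, on the left or right half. Slips first, at a board angle of about 0.3 to 0.5 rad, not known beforehand. Against the batten its centre is 32 to 36 mm from batten_face in that point's x.
- square_centre (a point): Centre of the square lino block with a cork back: 64 x 64 mm, 25 mm high, about 80 g, loose on the board beside the oblong block (sides may be exchanged). It grips better and would slip some 5 to 7 degrees later than the oblong one.
- stop (a joint): Angle (rad) of the brass limit stop above level, about the same hinge axis. It slides on the slotted steel quadrant on the right side (the hinge's -y), 170 mm from the axis, and stays where it is left; 1 to 3 N move it. Starts high, at 1.0 to 1.2 rad, above the board's pin.
- stop_knob (a point): Grip centre of the stop's knob: a round brass bar 16 mm in diameter, 58 mm long, pointing level outwards along the hinge's -y; its centre is 170 mm from the hinge axis and 221 mm to the -y side of hinge. Free on all sides from above.
- stop_foot (a point): Centre of the lower face of the stop's rubber buffer: 18 mm below the stop's centre line (square to its radius), 170 mm out along it, 172 mm to the hinge's -y side. It meets the pin when it is 5 mm from pin, i.e. with stop about 0.136 rad above board. Firm: it gives a millimetre or so under 8 N.
- pin (a point): Point on the centre line of the board's steel side pin (10 mm in diameter, level, through the quadrant's slot): 170 mm from the hinge axis in the board's mid plane, 172 mm to the hinge's -y side; swings with the board. The stop above it limits how far the board can be raised.
- cup_a: dark stoneware cup with a cream inside, 82 mm wide, 85 mm high; a bystander, loose, origin at the underside
- cup_b: second such cup; a bystander, loose, origin at the underside
- cutter_tray: open white plastic tray of lino cutters, 70 x 190 x 32 mm; a bystander, loose, origin at the underside
- gouge: lino gouge with a wooden mushroom handle, lying, 130 mm long; a bystander, loose, origin at the underside
- eraser_box: white paper-wrapped box, 45 x 100 x 30 mm; a bystander, loose, origin at the underside
- ink_tin: round aluminium ink tin, 76 mm wide, 50 mm high; a bystander, loose, origin at the underside
- brayer: ink roller with a wooden handle, lying, 100 mm wide roller, 150 mm long; a bystander, loose, origin at the underside
Mind the look-alikes: they are no part of the job. Leave any red or turquoise look-alike of the part that bears square_centre alone.

How it is judged:
By the outcome, as a careful person would: the job done as asked, in the order asked, and still so for the second after the job is handed in, with the robot touching nothing.
It also fails if it takes over 72 s, if anything falls off the work surface, if the arm or the gripper's body presses on something with over 40 N, if the wrist force passes 120 N, or if a joint passes its speed limit or range.

## Working session

There is one attempt and no reset: what is moved stays moved. The work goes in short steps, Python scripts to look and compute and a tool call to move; the robot and the scene stay as the last step left them, time stands still between calls to the robot, and variables do not carry over. Pictures are saved under pics/ and viewed, at most 10 in all, crops included, and the job is handed in when it is done.

Besides the shell and the picture viewer there is one more tool, called after "Emit:" as name(argument=value, ...), one argument or row to a line, values as JSON. step_arm: Moves the arm, as the interface text tells. Its arguments: {"type":"object","properties":{"increments":{"type":"array"},"squeeze":{"type":"number"}},"required":["increments"]}

```bash
mkdir -p pics; ls; python3 - <<'E'
from rig import ctrl
import cv2,numpy as np
print(ctrl.sense())
for n in("side","top"):
    c=ctrl.capture(n); cv2.imwrite(f"pics/{n}0.png",c["img"][:,:,::-1]); print(n,c["fx"],c["fy"],c["cx"],c["cy"],np.round(c["extrinsics"],4).tolist())
E
```

```text
pics
{'time_s': 0.0, 'joints': array([ 1.10459979e+00,  3.13440254e-01,  1.49843269e+00,  3.21952157e-05,
        1.33099431e+00, -2.23428208e-01]), 'dq': array([ 9.21783668e-04, -6.76889406e-04, -4.93085784e-05, -5.96466457e-04,
        3.38434986e-04,  1.65612276e-04]), 'tau': array([ 9.44975750e-05, -4.12250519e+01, -2.59749484e+01, -1.45067852e-04,
        4.00786987e-03,  4.68007798e-06]), 'eef_pos': array([126.10700627, 509.36927777, 230.74171428]), 'ee_rot': array([-2.30135244e-04,  1.21090085e-01,  9.92641317e-01, -5.94505157e-04]), 'force': array([-0.40768214, -1.69409199, -0.76392835]), 'wrist_torque': array([-0.04321423,  0.01428528,  0.01602898]), 'grip_force': 0.0, 'grip_width': 1.0015242247282707}
side 452.70604277210816 452.70604277210816 301.5060930425071 238.25338803344349 [[0.9846, -0.111, 0.1349, 348.8603], [-0.1744, -0.6707, 0.721, -784.3598], [0.0104, -0.7334, -0.6797, 821.5648], [0.0, 0.0, 0.0, 1.0]]
top 595.3122023221133 595.3122023221133 322.501573097294 236.24594359823064 [[0.0224, -0.9912, 0.1304, 296.5916], [-0.9997, -0.0231, -0.0044, 0.1322], [0.0074, -0.1302, -0.9915, 1727.9931], [0.0, 0.0, 0.0, 1.0]]
```

View pics/side0.png

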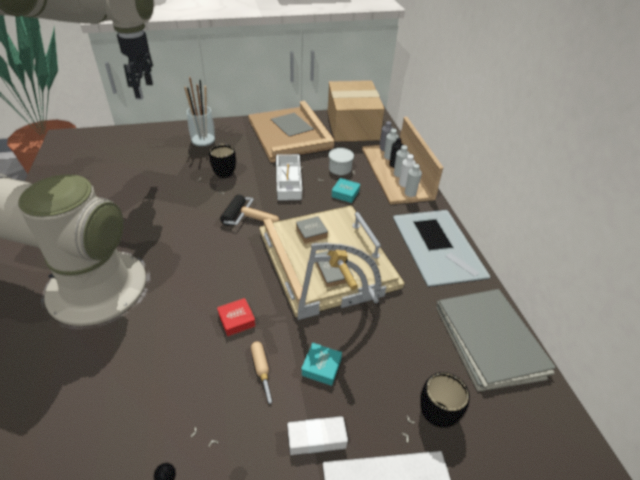

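View pics/top0.png

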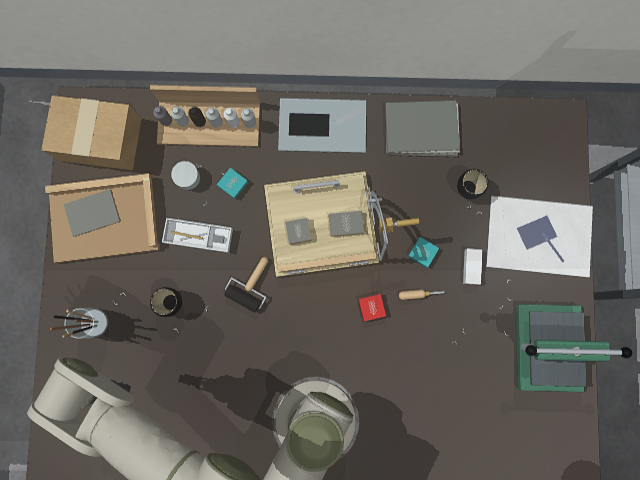

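The top view shows the bench hook at about cols 265–385, rows 172–276, with the bar near (317,186) and the knob near (403,223). The square block is at (299,231) and the oblong at (347,223). I'll enlarge both views.

```bash
python3 - <<'E'
import cv2,numpy as np
a=cv2.imread("pics/top0.png")[160:290,255:435]; b=cv2.imread("pics/side0.png")[195:325,245:425]
cv2.imwrite("pics/cropt.png",cv2.resize(a,(792,572),interpolation=cv2.INTER_CUBIC))
cv2.imwrite("pics/crops.png",cv2.resize(b,(792,572),interpolation=cv2.INTER_CUBIC))
E
```

```text
(no output)
```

View pics/cropt.png

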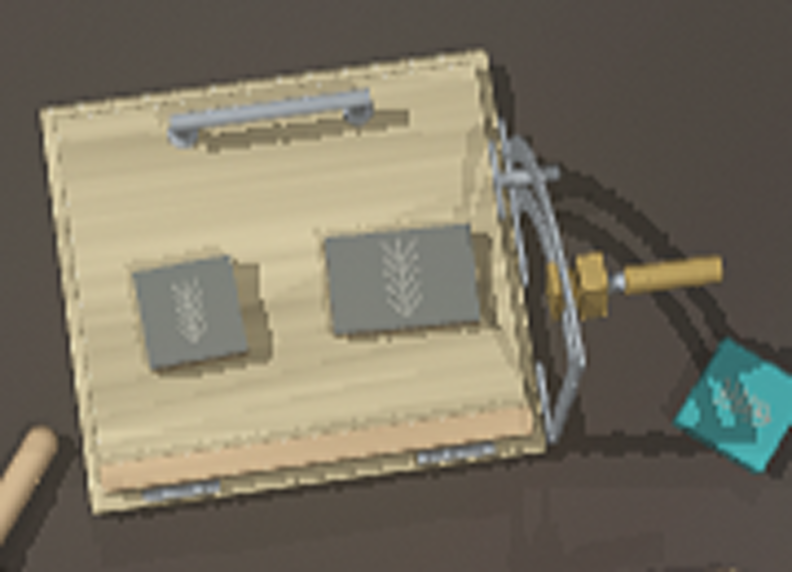

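View pics/crops.png

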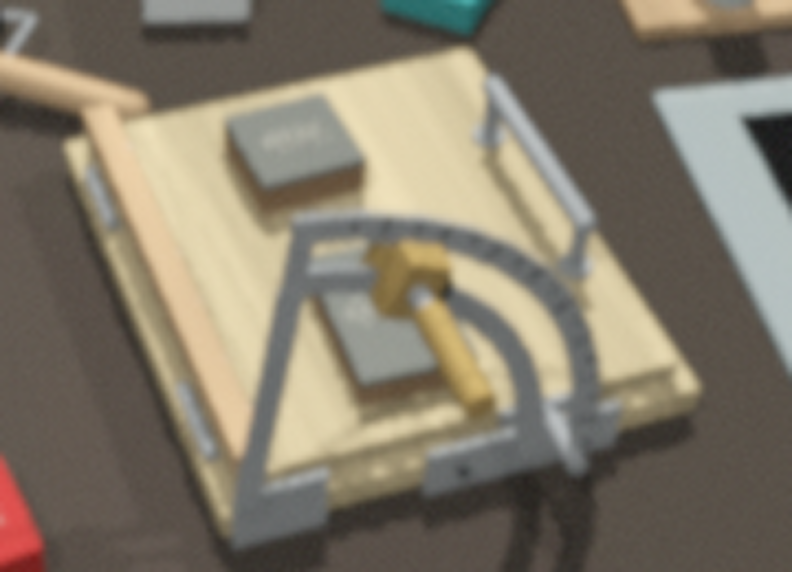

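The crops show the bar at crop-top (172,127)–(371,98) and crop-side (495,82)–(590,218). The knob is at crop-top (628,277)–(722,270) and crop-side (425,300)–(482,402). The oblong block is the right-hand one. Next I'll fit the hinge pose and stop angle.

```bash
cat > h.py <<'E'
import numpy as np,cv2
from scipy.optimize import least_squares
from scipy.spatial.transform import Rotation as R
K={"side":(452.706,301.506,238.253),"top":(595.312,322.502,236.246)}
E={"side":np.array([[0.9846,-0.111,0.1349,348.8603],[-0.1744,-0.6707,0.721,-784.3598],[0.0104,-0.7334,-0.6797,821.5648],[0,0,0,1]]),
"top":np.array([[0.0224,-0.9912,0.1304,296.5916],[-0.9997,-0.0231,-0.0044,0.1322],[0.0074,-0.1302,-0.9915,1727.9931],[0,0,0,1]])}
def proj(n,p):
    f,cx,cy=K[n]; q=np.linalg.inv(E[n])@np.append(p,1); return np.array([cx+f*q[0]/q[2],cy+f*q[1]/q[2]])
def ray(n,uv,z):
    f,cx,cy=K[n]; d=E[n][:3,:3]@[(uv[0]-cx)/f,(uv[1]-cy)/f,1]; o=E[n][:3,3]; return o+d*(z-o[2])/d[2]
def world(P,l):  # P=(hx,hy,yaw); l in hinge frame
    return R.from_euler('z',P[2]).apply(l)+[P[0],P[1],32]
def bd(a,x,y,z): return np.array([x*np.cos(a)-z*np.sin(a),y,x*np.sin(a)+z*np.cos(a)])
def pose(default=None):
    return np.load("P.npy")
E
python3 - <<'E'
from h import *
T=lambda u,v:np.array([255+u/4.4,160+v/4.4]); S=lambda u,v:np.array([245+u/4.4,195+v/4.4])
obs=lambda s,a=0:[("top",T(271,112),bd(a,228,0,42)),("top",T(182,125),bd(a,228,52,42)),("top",T(362,99),bd(a,228,-52,42)),
("side",S(542,150),bd(a,228,0,42)),("top",T(722,270),bd(s,170,-250,0)),("top",T(628,277),bd(s,170,-192,0)),
("side",S(482,402),bd(s,170,-250,0)),("side",S(425,300),bd(s,170,-192,0)),
("top",T(103,463),bd(a,18,140,24)),("top",T(532,408),bd(a,18,-140,24)),
("top",T(42,108),bd(0,262,150,-6)),("top",T(485,50),bd(0,262,-150,-6))]
def f(p):
    return np.concatenate([proj(n,world(p,l))-uv for n,uv,l in obs(p[3])])
r=least_squares(f,[420,0,0.1,1.1],loss="soft_l1")
print(r.x,np.round(r.fun.reshape(-1,2),1).tolist())
np.save("P.npy",r.x)
P=r.x; print("bar",world(P,bd(0,228,0,42)),"knob",world(P,bd(P[3],170,-221,0)))
for n,q in(("obl",(405,280)),("sq",(190,313))):
    w=ray("top",T(*q),58 if n=="obl" else 63); print(n,R.from_euler('z',-P[2]).apply(w-[P[0],P[1],32]))
E
```

```text
[ 4.34937558e+02 -2.39633736e+01  1.64021751e-01  1.13014215e+00] [[-0.2, -0.4], [1.9, -0.8], [-2.7, 0.1], [-2.6, 0.6], [-0.2, -1.0], [-0.6, 0.5], [-0.6, 1.5], [0.0, 3.2], [-0.8, 0.5], [0.0, -0.9], [-0.7, -0.2], [0.4, -1.0]]
bar [659.87747041  13.2661286   74.        ] knob [ 542.56116754 -230.15722379  185.76038114]
obl [108.88882415 -70.87793247  26.        ]
sq [106.3043291   69.24381048  31.        ]
```

Emit:
step_arm(
  increments=[
    [[-6,0,-3],[0,0,8],60],
    [[-12,-1,-7],[0,0,16],60],
    [[-18,-1.5,-7],[0,0,25],60],
    [[-24,-2,-7],[0,0,34],60],
    [[-30,-2.5,-7],[0,0,43],60],
    [[-35,-7,-7],[0,0,52],60],
    [[-40,-11,-7],[0,0,60],60],
    [[-44,-15,-6],[0,0,66.7],60],
  ],
)

```text
time_s: 1.1
eef_pos: [515.4, 261.4, 292.0]
ee_rot: [0.0, 0.648, 0.761, 0.0]
force: [0.2, 0.9, 0.1]
grip_width: 0.6
grip_force: 0.0
```

```bash
cat >> h.py <<'E'
def rel(s,tgt,yaw=None):
    "shift in cm in tool axes from sensed pose to world tgt, and turn about tool z to put tool y at yaw"
    q=s["ee_rot"]; r=R.from_quat([q[1],q[2],q[3],q[0]]); M=r.as_matrix()
    y=np.arctan2(M[1,1],M[0,1])
    out=np.round(M.T@(np.array(tgt)-s["eef_pos"])/10,2).tolist()
    a=None
    if yaw is not None:
        Rt=np.array([[np.sin(yaw),np.cos(yaw),0],[-np.cos(yaw),np.sin(yaw),0],[0,0,-1]]).copy()
        a=np.round(np.degrees(R.from_matrix(M.T@Rt).as_rotvec()),2).tolist()
    return out,a
E
python3 - <<'E'
from h import *; from rig import ctrl
s=ctrl.sense(); print(s["time_s"],s["eef_pos"],s["joints"]); P=np.load("P.npy")
M=R.from_quat(np.roll(s["ee_rot"],-1)).as_matrix(); print(M.round(3))
print(rel(s,[655,13,200],P[2]))
E
```

```text
1.1 [515.36196204 261.38219547 292.04972654] [2.66724170e-01 3.99642746e-01 1.21975399e+00 1.63164266e-05
 1.52170825e+00 1.06956501e-01]
[[-0.159  0.987  0.   ]
 [ 0.987  0.159  0.   ]
 [ 0.     0.    -1.   ]]Traceback (most recent call last):
  File "<stdin>", line 4, in <module>
  File "h.py", line 24, in rel
    a=np.round(np.degrees(R.from_matrix(M.T@Rt).as_rotvec()),2).tolist()
                          ~~~~~~~~~~~~~^^^^^^^^
  File "scipy/spatial/transform/_rotation.pyx", line 1143, in scipy.spatial.transform._rotation.Rotation.from_matrix
ValueError: Non-positive determinant (left-handed or null coordinate frame) in rotation matrix 0: [[-9.99990946e-01  4.25484900e-03 -6.82633538e-05]
 [ 4.25488149e-03  9.99990831e-01 -4.83136380e-04]
 [-6.62070556e-05  4.83422458e-04  9.99999881e-01]].
```

Emit:
step_arm(
  increments=[
    [[-5,2,1.8],[0,0,0],50],
    [[-10,4,3.6],[0,0,0],50],
    [[-15,6,5.4],[0,0,0],50],
    [[-20,8,7.4],[0,0,0],50],
    [[-26.7,9.9,9.2],[0,0,0],50],
    [[-26.7,9.9,9.2],[0,0,0],50],
  ],
)

```text
time_s: 1.85
eef_pos: [655.7, 12.3, 197.6]
ee_rot: [-0.001, 0.648, 0.761, -0.001]
force: [0.3, 0.4, -0.4]
grip_width: 0.498
grip_force: 0.0
```

```bash
sed -i 's/Rt=np.array.*/Rt=np.array([[-np.sin(yaw),np.cos(yaw),0],[np.cos(yaw),np.sin(yaw),0],[0,0,-1]])/' h.py
cat >> h.py <<'E'
def wproj(c,p):
    q=np.linalg.inv(c["extrinsics"])@np.append(p,1); t=np.arctan2(np.hypot(q[0],q[1]),q[2]); h=np.hypot(q[0],q[1])
    return np.array([c["cx"]+c["fx"]*t*q[0]/h,c["cy"]+c["fy"]*t*q[1]/h])
E
python3 - <<'E'
from h import *; from rig import ctrl
s=ctrl.sense(); print(s["time_s"],s["eef_pos"],s["force"]); P=np.load("P.npy")
c=ctrl.capture("wrist"); np.savez("w1.npz",**c); print(c["fx"],c["cx"],c["cy"],np.round(c["extrinsics"],3).tolist())
im=c["img"][:,:,::-1].copy(); cv2.imwrite("pics/w1.png",im)
print("barends",[wproj(c,world(P,bd(0,228,y,42))).round(1) for y in(58,0,-58)],"knob",[wproj(c,world(P,bd(P[3],170,y,0))).round(1) for y in(-192,-250)])
E
```

```text
1.85 [655.6743275   12.31931956 197.63640156] [ 0.3396742   0.36135655 -0.42015658]
371.64829954431775 312.114082234475 238.86775734309413 [[0.987, 0.152, 0.049, 643.918], [0.159, -0.934, -0.319, 94.702], [-0.003, 0.323, -0.946, 341.014], [0.0, 0.0, 0.0, 1.0]]
barends [array([316.7, 151.4]), array([316.8, 228.7]), array([316.8, 297.3])] knob [array([131.5, 489.9]), array([151.1, 521.5])]
```

View pics/w1.png

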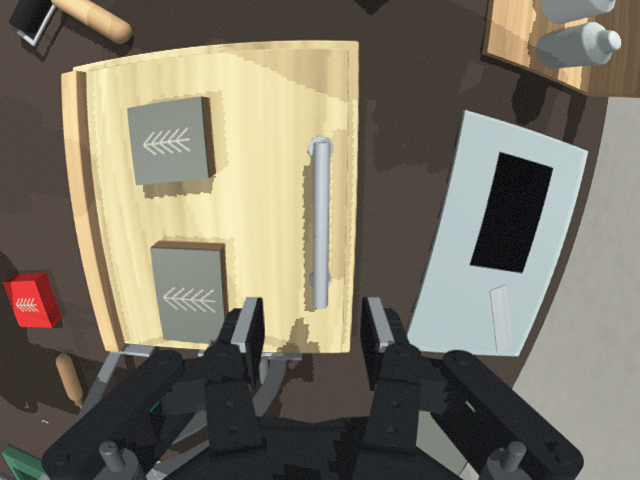

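The bar appears at u≈320, v≈142–308, 3–4 px to the right of the prediction, so it lies about +2.5 mm in hinge x. The square block is at (170,142) and the oblong at (190,295). I'll descend onto the bar.

Emit:
step_arm(
  increments=[
    [[0,0.7,4],[0,0,0],50],
    [[0,0.7,8],[0,0,0],50],
    [[0,0.7,11],[0,0,0],50],
    [[0,0.7,13],[0,0,0],50],
    [[0,0.7,14.3],[0,0,0],50],
    [[0,0.7,14.3],[0,0,0],50],
  ],
)

```text
time_s: 2.65
eef_pos: [662.0, 17.7, 56.9]
ee_rot: [-0.0, 0.647, 0.763, -0.0]
force: [0.5, 0.1, -0.3]
grip_width: 0.502
grip_force: 0.0
```

Emit:
step_arm(
  increments=[
    [[0,0,0],[0,0,0],20],
    [[0,0,0],[0,0,0],10],
    [[0,0,0],[0,0,0],5],
    [[0,0,0],[0,0,0],5],
    [[0,0,0],[0,0,0],5],
  ],
  squeeze=30,
)

```text
time_s: 3.28
eef_pos: [661.3, 16.8, 58.3]
ee_rot: [-0.001, 0.647, 0.763, -0.001]
force: [-10.1, -0.4, 6.8]
grip_width: 0.129
grip_force: 29.6
```

```bash
cat > track.py <<'E'
from h import *; from rig import ctrl
import sys
P=np.load("P.npy").copy(); P[0]+=1.5
def ang(s): return np.arcsin((s["eef_pos"][2]-58.3+42)/231.8)-0.182
def track(a=None,save=None):
    s=ctrl.sense(); a=ang(s) if a is None else a
    c=ctrl.capture("wrist")
    out=[]
    for z,ys in((26,(-138,-5)),(31,(5,138))):
        X,Y=np.meshgrid(np.arange(30,200.),np.arange(ys[0],ys[1]+.0))
        L=np.stack([X*np.cos(a)-z*np.sin(a),Y,X*np.sin(a)+z*np.cos(a)],-1).reshape(-1,3)
        W=R.from_euler('z',P[2]).apply(L)+[P[0],P[1],32]
        Ei=np.linalg.inv(c["extrinsics"]); q=W@Ei[:3,:3].T+Ei[:3,3]; h=np.hypot(q[:,0],q[:,1]); t=np.arctan2(h,q[:,2])
        u=(c["cx"]+c["fx"]*t*q[:,0]/h).reshape(X.shape).astype(np.float32); v=(c["cy"]+c["fy"]*t*q[:,1]/h).reshape(X.shape).astype(np.float32)
        w=cv2.remap(c["img"],u,v,cv2.INTER_LINEAR)
        hsv=cv2.cvtColor(w,cv2.COLOR_RGB2HSV); m=((hsv[...,1]<50)&(hsv[...,2]>85)&(hsv[...,2]<165)).astype(np.uint8)
        m=cv2.morphologyEx(m,cv2.MORPH_OPEN,np.ones((9,9),np.uint8))
        n,_,st,ce=cv2.connectedComponentsWithStats(m)
        if n<2: out.append(None); continue
        k=1+np.argmax(st[1:,4]); out.append((round(ce[k][0]+30,1),round(ce[k][1]+ys[0],1),st[k].tolist()))
        if save: cv2.imwrite(f"pics/{save}_{z}.png",w[:,:,::-1])
    if save: cv2.imwrite(f"pics/{save}.png",c["img"][:,:,::-1])
    print("t",s["time_s"],"a %.4f"%a,s["eef_pos"].round(1),s["force"].round(1),"oblong",out[0],"square",out[1])
    return s,c
if __name__=="__main__": track(save=sys.argv[1] if len(sys.argv)>1 else None)
E
python3 track.py
```

```text
t 3.275 a 0.0001 [661.3  16.8  58.3] [-10.1  -0.4   6.8] oblong (np.float64(109.7), np.float64(-40.1), [51, 73, 65, 45, 2325]) square (np.float64(109.1), np.float64(68.5), [47, 31, 65, 66, 3384])
```

Emit:
step_arm(
  increments=[
    [[0,-0.1,0],[0,0,0],5],
    [[0,-0.15,-0.3],[0,0,0],5],
    [[0,-0.25,-0.6],[0,0,0],5],
    [[0,-0.3,-0.9],[0,0,0],5],
    [[0,-0.35,-1.2],[0,0,0],5],
    [[0,-0.4,-1.5],[0,0,0],5],
    [[0,-0.5,-1.9],[0,0,0],5],
    [[0,-0.6,-2.25],[0,0,0],5],
  ],
)

```text
time_s: 4.32
eef_pos: [656.8, 16.1, 78.2]
ee_rot: [0.0, 0.647, 0.763, 0.0]
force: [7.8, 0.8, -14.1]
grip_width: 0.124
grip_force: 29.2
```

```bash
python3 track.py
```

```text
t 4.325 a 0.0883 [656.8  16.1  78.2] [  7.8   0.8 -14.1] oblong (np.float64(110.4), np.float64(-40.2), [51, 72, 65, 46, 2388]) square (np.float64(109.1), np.float64(68.9), [47, 32, 66, 65, 3419])
```

Emit:
step_arm(
  increments=[
    [[0,-0.08,-0.27],[0,0,0],5],
    [[0,-0.16,-0.55],[0,0,0],5],
    [[0,-0.25,-0.82],[0,0,0],5],
    [[0,-0.34,-1.1],[0,0,0],5],
    [[0,-0.43,-1.37],[0,0,0],5],
    [[0,-0.53,-1.64],[0,0,0],5],
    [[0,-0.64,-1.92],[0,0,0],5],
    [[0,-0.75,-2.19],[0,0,0],5],
  ],
)

```text
time_s: 5.38
eef_pos: [649.8, 15.0, 100.4]
ee_rot: [0.001, 0.647, 0.763, 0.001]
force: [9.9, 0.6, -13.5]
grip_width: 0.128
grip_force: 29.2
```

Emit:
step_arm(
  increments=[
    [[0,-0.09,-0.2],[0,0,0],5],
    [[0,-0.18,-0.4],[0,0,0],5],
    [[0,-0.27,-0.6],[0,0,0],5],
    [[0,-0.36,-0.8],[0,0,0],5],
    [[0,-0.45,-1.0],[0,0,0],5],
    [[0,-0.45,-1.0],[0,0,0],5],
  ],
)

```text
time_s: 6.12
eef_pos: [645.6, 14.3, 110.8]
ee_rot: [0.001, 0.647, 0.763, 0.001]
force: [8.0, 1.5, -10.7]
grip_width: 0.122
grip_force: 29.4
```

```bash
python3 track.py
```

```text
t 6.125 a 0.2381 [645.6  14.3 110.8] [  8.    1.5 -10.7] oblong (np.float64(111.7), np.float64(-39.4), [52, 73, 65, 47, 2475]) square (np.float64(110.1), np.float64(68.9), [48, 32, 66, 65, 3451])
```

Emit:
step_arm(
  increments=[
    [[0,-0.05,-0.1],[0,0,0],5],
    [[0,-0.1,-0.2],[0,0,0],5],
    [[0,-0.15,-0.3],[0,0,0],5],
    [[0,-0.2,-0.4],[0,0,0],5],
    [[0,-0.25,-0.5],[0,0,0],5],
    [[0,-0.25,-0.5],[0,0,0],5],
  ],
)

```text
time_s: 6.92
eef_pos: [643.4, 13.9, 115.9]
ee_rot: [0.001, 0.647, 0.763, 0.001]
force: [10.5, 2.0, -11.8]
grip_width: 0.126
grip_force: 29.3
```

```bash
python3 track.py
```

```text
t 6.925 a 0.2622 [643.4  13.9 115.9] [ 10.5   2.  -11.8] oblong (np.float64(112.0), np.float64(-39.6), [52, 73, 65, 47, 2465]) square (np.float64(110.3), np.float64(69.0), [48, 32, 66, 65, 3449])
```

Emit:
step_arm(
  increments=[
    [[0,-0.04,-0.1],[0,0,0],5],
    [[0,-0.08,-0.2],[0,0,0],5],
    [[0,-0.12,-0.3],[0,0,0],5],
    [[0,-0.16,-0.4],[0,0,0],5],
    [[0,-0.2,-0.5],[0,0,0],5],
    [[0,-0.2,-0.5],[0,0,0],5],
  ],
)

```text
time_s: 7.72
eef_pos: [641.2, 13.6, 120.7]
ee_rot: [0.001, 0.647, 0.763, 0.001]
force: [10.1, 2.0, -11.8]
grip_width: 0.126
grip_force: 29.3
```

```bash
python3 track.py
```

```text
t 7.725 a 0.2852 [641.2  13.6 120.7] [ 10.1   2.  -11.8] oblong (np.float64(112.4), np.float64(-39.3), [52, 73, 65, 47, 2487]) square (np.float64(110.4), np.float64(69.0), [48, 32, 66, 65, 3453])
```

Emit:
step_arm(
  increments=[
    [[0,-0.04,-0.08],[0,0,0],5],
    [[0,-0.08,-0.16],[0,0,0],5],
    [[0,-0.12,-0.24],[0,0,0],5],
    [[0,-0.16,-0.32],[0,0,0],5],
    [[0,-0.2,-0.4],[0,0,0],5],
    [[0,-0.2,-0.4],[0,0,0],5],
  ],
)

```text
time_s: 8.52
eef_pos: [639.3, 13.3, 124.7]
ee_rot: [0.001, 0.647, 0.763, 0.001]
force: [9.2, 1.0, -11.7]
grip_width: 0.129
grip_force: 29.3
```

```bash
python3 track.py
```

```text
t 8.525 a 0.3047 [639.3  13.3 124.7] [  9.2   1.  -11.7] oblong (np.float64(112.5), np.float64(-39.5), [52, 73, 66, 46, 2469]) square (np.float64(110.5), np.float64(69.1), [48, 32, 66, 65, 3443])
```

Emit:
step_arm(
  increments=[
    [[0,-0.04,-0.08],[0,0,0],5],
    [[0,-0.08,-0.16],[0,0,0],5],
    [[0,-0.12,-0.24],[0,0,0],5],
    [[0,-0.16,-0.32],[0,0,0],5],
    [[0,-0.2,-0.4],[0,0,0],5],
    [[0,-0.2,-0.4],[0,0,0],5],
  ],
)

```text
time_s: 9.32
eef_pos: [637.2, 13.0, 128.7]
ee_rot: [0.001, 0.647, 0.763, 0.001]
force: [8.8, 1.3, -11.6]
grip_width: 0.128
grip_force: 29.2
```

```bash
python3 track.py
```

```text
t 9.325 a 0.3242 [637.2  13.  128.7] [  8.8   1.3 -11.6] oblong (np.float64(112.8), np.float64(-39.3), [52, 73, 66, 47, 2509]) square (np.float64(110.8), np.float64(69.0), [48, 32, 67, 65, 3471])
```

Emit:
step_arm(
  increments=[
    [[0,-0.04,-0.08],[0,0,0],5],
    [[0,-0.08,-0.16],[0,0,0],5],
    [[0,-0.12,-0.24],[0,0,0],5],
    [[0,-0.16,-0.32],[0,0,0],5],
    [[0,-0.2,-0.4],[0,0,0],5],
    [[0,-0.2,-0.4],[0,0,0],5],
  ],
)

```text
time_s: 10.12
eef_pos: [635.1, 12.6, 132.6]
ee_rot: [0.001, 0.647, 0.763, 0.001]
force: [8.6, 1.8, -11.5]
grip_width: 0.126
grip_force: 29.3
```

```bash
python3 track.py
```

```text
t 10.125 a 0.3435 [635.1  12.6 132.6] [  8.6   1.8 -11.5] oblong (np.float64(113.0), np.float64(-39.1), [52, 73, 66, 47, 2519]) square (np.float64(110.9), np.float64(69.1), [48, 32, 67, 65, 3453])
```

Emit:
step_arm(
  increments=[
    [[0,-0.05,-0.08],[0,0,0],5],
    [[0,-0.09,-0.16],[0,0,0],5],
    [[0,-0.14,-0.24],[0,0,0],5],
    [[0,-0.18,-0.32],[0,0,0],5],
    [[0,-0.23,-0.4],[0,0,0],5],
    [[0,-0.23,-0.4],[0,0,0],5],
  ],
)

```text
time_s: 10.92
eef_pos: [632.9, 12.2, 136.6]
ee_rot: [0.001, 0.647, 0.763, 0.001]
force: [9.3, 0.8, -11.5]
grip_width: 0.123
grip_force: 29.3
```

```bash
python3 track.py
```

```text
t 10.925 a 0.3637 [632.9  12.2 136.6] [  9.3   0.8 -11.5] oblong (np.float64(113.4), np.float64(-39.1), [53, 74, 65, 46, 2487]) square (np.float64(111.2), np.float64(69.1), [49, 32, 66, 65, 3448])
```

Emit:
step_arm(
  increments=[
    [[0,-0.05,-0.08],[0,0,0],5],
    [[0,-0.09,-0.16],[0,0,0],5],
    [[0,-0.14,-0.24],[0,0,0],5],
    [[0,-0.18,-0.32],[0,0,0],5],
    [[0,-0.23,-0.4],[0,0,0],5],
    [[0,-0.23,-0.4],[0,0,0],5],
  ],
)

```text
time_s: 11.72
eef_pos: [630.6, 11.9, 140.6]
ee_rot: [0.001, 0.647, 0.763, 0.001]
force: [9.3, 2.3, -11.2]
grip_width: 0.126
grip_force: 29.3
```

```bash
python3 track.py
```

```text
t 11.725 a 0.3841 [630.6  11.9 140.6] [  9.3   2.3 -11.2] oblong (np.float64(113.7), np.float64(-38.4), [53, 74, 66, 47, 2565]) square (np.float64(111.4), np.float64(69.1), [49, 32, 66, 65, 3466])
```

Emit:
step_arm(
  increments=[
    [[0,-0.05,-0.08],[0,0,0],5],
    [[0,-0.09,-0.16],[0,0,0],5],
    [[0,-0.14,-0.24],[0,0,0],5],
    [[0,-0.18,-0.32],[0,0,0],5],
    [[0,-0.23,-0.4],[0,0,0],5],
    [[0,-0.23,-0.4],[0,0,0],5],
  ],
)

```text
time_s: 12.52
eef_pos: [628.2, 11.5, 144.5]
ee_rot: [0.0, 0.647, 0.763, 0.001]
force: [8.5, 1.5, -11.4]
grip_width: 0.125
grip_force: 29.3
```

```bash
python3 track.py
```

```text
t 12.525 a 0.4042 [628.2  11.5 144.5] [  8.5   1.5 -11.4] oblong (np.float64(106.9), np.float64(-38.8), [46, 74, 65, 47, 2600]) square (np.float64(111.5), np.float64(69.1), [49, 32, 66, 65, 3453])
```

The oblong block is slipping. I'll hold here.

Emit:
step_arm(
  increments=[
    [[0,0,0],[0,0,0],5],
    [[0,0,0],[0,0,0],5],
    [[0,0,0],[0,0,0],5],
    [[0,0,0],[0,0,0],5],
    [[0,0,0],[0,0,0],5],
    [[0,0,0],[0,0,0],5],
    [[0,0,0],[0,0,0],5],
    [[0,0,0],[0,0,0],5],
  ],
)

```text
time_s: 13.58
eef_pos: [628.2, 11.5, 144.5]
ee_rot: [0.0, 0.647, 0.763, 0.001]
force: [9.0, 1.4, -11.2]
grip_width: 0.121
grip_force: 29.3
```

```bash
python3 track.py
```

```text
t 13.575 a 0.4042 [628.2  11.5 144.5] [  9.    1.4 -11.2] oblong (np.float64(58.2), np.float64(-64.2), [0, 24, 57, 97, 4609]) square (np.float64(111.5), np.float64(69.1), [49, 32, 66, 65, 3464])
```

Emit:
step_arm(
  increments=[
    [[0,0.04,0.04],[0,0,0],5],
    [[0,0.08,0.08],[0,0,0],5],
    [[0,0.08,0.08],[0,0,0],5],
  ],
)

```text
time_s: 14.0
eef_pos: [628.3, 11.5, 144.5]
ee_rot: [-0.0, 0.647, 0.763, 0.0]
force: [3.4, 2.1, -8.4]
grip_width: 0.123
grip_force: 29.7
```

Emit:
step_arm(
  increments=[
    [[0,0.03,0.1],[0,0,0],5],
    [[0,0.05,0.2],[0,0,0],5],
    [[0,0.05,0.2],[0,0,0],5],
  ],
)

```text
time_s: 14.38
eef_pos: [628.6, 11.5, 143.9]
ee_rot: [0.0, 0.647, 0.763, 0.0]
force: [-3.8, 1.6, 4.7]
grip_width: 0.124
grip_force: 30.9
```

Emit:
step_arm(
  increments=[
    [[0,-0.03,-0.06],[0,0,0],5],
    [[0,-0.03,-0.06],[0,0,0],25],
    [[0,-0.03,-0.06],[0,0,0],45],
    [[0,-0.03,-0.06],[0,0,0],45],
    [[0,-0.03,-0.06],[0,0,0],45],
  ],
)

```text
time_s: 15.0
eef_pos: [628.4, 11.3, 143.3]
ee_rot: [-0.0, 0.647, 0.763, -0.0]
force: [1.4, 0.7, -0.0]
grip_width: 0.451
grip_force: 0.0
```

Emit:
step_arm(
  increments=[
    [[0,0,-2],[0,0,0],45],
    [[0,0,-5],[0,0,0],45],
    [[0,0,-10],[0,0,0],45],
    [[0,0,-15],[0,0,0],45],
    [[0,0,-15],[0,0,0],45],
  ],
)

```text
time_s: 15.62
eef_pos: [629.4, 11.2, 297.6]
ee_rot: [0.003, 0.647, 0.763, 0.002]
force: [1.0, -0.3, -0.3]
grip_width: 0.447
grip_force: 0.0
```

```bash
python3 - <<'E'
from track import *
s,c=track(0.4,save="w2")
for a in(.36,.38,.40,.42,.44): print(a,[wproj(c,world(P,bd(a,228,y,42))).round(1).tolist() for y in(58,0,-58)],[wproj(c,world(P,bd(P[3],170,y,0))).round(1).tolist() for y in(-192,-221,-250)])
k=world(P,bd(P[3],170,-221,0)); print(k)
E
```

```text
t 15.625 a 0.4000 [629.4  11.2 297.6] [ 1.  -0.3 -0.3] oblong (np.float64(59.5), np.float64(-65.2), [0, 25, 58, 96, 4590]) square (np.float64(112.1), np.float64(69.0), [49, 32, 67, 65, 3519])
0.36 [[312.4, 152.6], [312.4, 224.1], [312.3, 288.2]] [[187.6, 418.2], [193.0, 436.4], [198.1, 452.8]]
0.38 [[309.2, 153.1], [309.4, 225.5], [309.5, 290.3]] [[187.6, 418.2], [193.0, 436.4], [198.1, 452.8]]
0.4 [[305.9, 153.6], [306.2, 226.9], [306.6, 292.4]] [[187.6, 418.2], [193.0, 436.4], [198.1, 452.8]]
0.42 [[302.4, 154.1], [302.9, 228.4], [303.5, 294.5]] [[187.6, 418.2], [193.0, 436.4], [198.1, 452.8]]
0.44 [[298.7, 154.7], [299.3, 229.9], [300.2, 296.6]] [[187.6, 418.2], [193.0, 436.4], [198.1, 452.8]]
[ 544.06116754 -230.15722379  185.76038114]
```

View pics/w2.png

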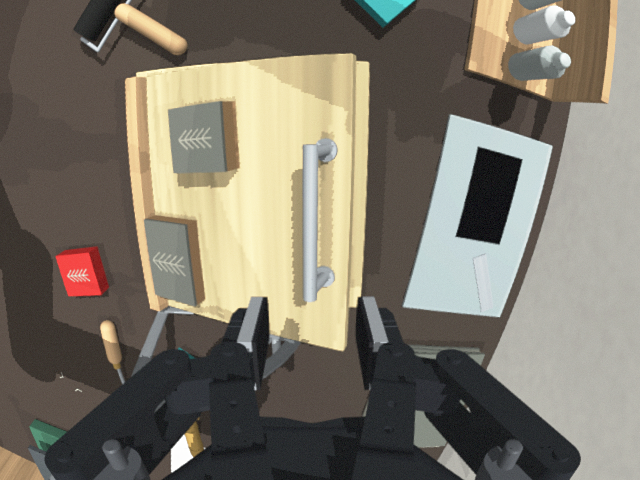

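The view shows the oblong against the batten at (172,262) and the square unmoved at (200,137). The bar is at u≈309, so the board is at about 0.39 rad. A bit of the knob shows at (190,435), as predicted, so I'll go over it.

Emit:
step_arm(
  increments=[
    [[-5,-2.7,0],[0,0,0],45],
    [[-10,-5.4,0],[0,0,0],45],
    [[-15,-8.1,0],[0,0,0],45],
    [[-20,-10.8,0],[0,0,0],45],
    [[-23.2,-12.4,0],[0,0,0],45],
    [[-23.2,-12.4,1],[0,0,0],45],
    [[-23.2,-12.4,1],[0,0,0],45],
  ],
)

```text
time_s: 16.55
eef_pos: [543.6, -236.8, 281.4]
ee_rot: [-0.002, 0.647, 0.763, -0.0]
force: [0.5, -0.2, -1.2]
grip_width: 0.45
grip_force: 0.0
```

```bash
python3 - <<'E'
from track import *
s=ctrl.sense(); c=ctrl.capture("wrist"); im=c["img"][:,:,::-1].copy()
cv2.imwrite("pics/w3.png",im)
for st in(1.08,1.13,1.18): print(st,[wproj(c,world(P,bd(st,170,y,0))).round(1).tolist() for y in(-192,-221,-250)])
print(s["eef_pos"],"pin",[wproj(c,world(P,bd(a,170,-172,0))).round(1).tolist() for a in(.37,.39,.41)])
print(rel(s,world(P,bd(P[3],170,-228,0))-[0,0,18],P[2]))
E
```

```text
1.08 [[324.5, 189.2], [324.1, 230.8], [323.6, 269.6]]
1.13 [[313.0, 190.2], [313.0, 232.4], [312.9, 271.8]]
1.18 [[301.0, 191.3], [301.3, 234.0], [301.7, 273.8]]
[ 543.63014607 -236.80007587  281.44487056] pin [[407.9, 150.2], [407.4, 150.5], [406.8, 150.8]]
([-0.08, 0.18, 11.37], [-0.14, -0.15, 0.01])
```

View pics/w3.png

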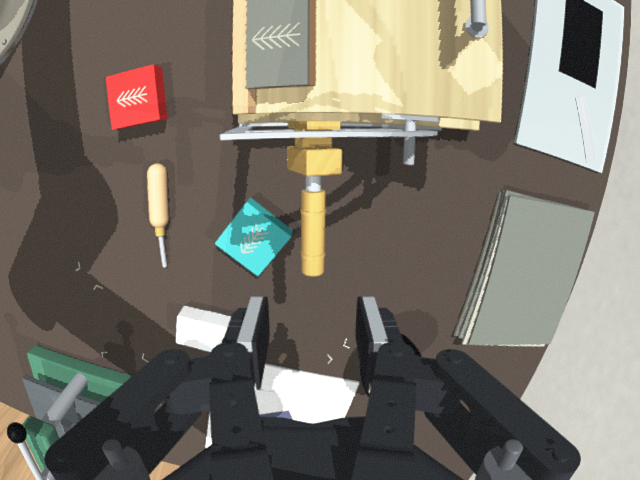

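The knob spans (313,190)–(313,275), matching s≈1.13 to about 1 px. The pin is at (409,150), also as predicted. I'll descend and grip the knob.

Emit:
step_arm(
  increments=[
    [[0,0.1,4],[0,0,0],45],
    [[0,0.1,8],[0,0,0],45],
    [[0,0.1,10],[0,0,0],45],
    [[0,0.1,11.4],[0,0,0],45],
    [[0,0.1,11.4],[0,0,0],45],
    [[0,0.1,11.4],[0,0,0],30],
  ],
)

```text
time_s: 17.35
eef_pos: [545.4, -237.6, 170.4]
ee_rot: [0.001, 0.647, 0.763, 0.0]
force: [-0.2, -0.7, 0.2]
grip_width: 0.3
grip_force: 0.0
```

Emit:
step_arm(
  increments=[
    [[0,0,0],[0,0,0],25],
    [[0,0,0],[0,0,0],20],
    [[0,0,0],[0,0,0],10],
    [[0,0,0],[0,0,0],10],
    [[0,0,0],[0,0,0],10],
  ],
  squeeze=20,
)

```text
time_s: 17.98
eef_pos: [545.0, -237.7, 169.6]
ee_rot: [0.0, 0.647, 0.763, 0.0]
force: [-1.0, -0.3, 2.1]
grip_width: 0.177
grip_force: 20.6
```

```bash
python3 - <<'E'
from track import *
s=ctrl.sense(); p=R.from_euler('z',-P[2]).apply(s["eef_pos"]-[P[0],P[1],32]); print(p,s["force"])
E
```

```text
[  72.19742141 -228.61494435  137.61947964] [-1.02403255 -0.32464317  2.06876724]
```

Emit:
step_arm(
  increments=[
    [[0,0.76,0.38],[0,0,0],10],
    [[0,1.53,0.81],[0,0,0],10],
    [[0,2.25,1.27],[0,0,0],10],
    [[0,2.94,1.76],[0,0,0],10],
    [[0,3.6,2.29],[0,0,0],10],
    [[0,4.25,2.84],[0,0,0],10],
    [[0,4.86,3.43],[0,0,0],10],
    [[0,5.45,4.05],[0,0,0],10],
  ],
)

```text
time_s: 18.98
eef_pos: [598.9, -228.7, 128.3]
ee_rot: [-0.0, 0.647, 0.763, -0.0]
force: [-1.8, -3.2, 1.8]
grip_width: 0.177
grip_force: 20.7
```

```bash
cat > st.py <<'E'
from track import *
def st():
    s=ctrl.sense(); p=R.from_euler('z',-P[2]).apply(s["eef_pos"]-[P[0],P[1],32]); F=R.from_euler('z',-P[2]).apply(s["force"])
    a=np.arctan2(p[2]+16.3,p[0]); e=np.array([-np.sin(a),np.cos(a)])
    print("t",s["time_s"],"stop",a.round(4),"r",np.hypot(p[2]+16.3,p[0]).round(1),"Ftan %.1f Frad %.1f"%(F[[0,2]]@e,F[0]*np.cos(a)+F[2]*np.sin(a)),F.round(1))
    return s
if __name__=="__main__": st()
E
python3 st.py
```

```text
t 18.975 stop 0.7259 r 169.6 Ftan 2.9 Frad -0.5 [-2.3 -2.9  1.8]
```

Emit:
step_arm(
  increments=[
    [[0,0.3,0.33],[0,0,0],10],
    [[0,0.55,0.65],[0,0,0],10],
    [[0,0.72,0.85],[0,0,0],10],
    [[0,0.86,1.05],[0,0,0],10],
    [[0,1.0,1.25],[0,0,0],10],
    [[0,1.17,1.46],[0,0,0],10],
    [[0,1.26,1.6],[0,0,0],10],
    [[0,1.26,1.6],[0,0,0],10],
  ],
)

```text
time_s: 19.98
eef_pos: [611.2, -226.6, 112.6]
ee_rot: [0.0, 0.647, 0.763, 0.0]
force: [-0.1, -2.5, -1.1]
grip_width: 0.179
grip_force: 20.4
```

```bash
python3 - <<'E'
from st import *
st(); c=ctrl.capture("wrist"); im=c["img"][:,:,::-1]; cv2.imwrite("pics/w4.png",cv2.resize(im[60:260,240:500],(780,600),interpolation=cv2.INTER_CUBIC))
for a in(.37,.39,.41): print(a,((wproj(c,world(P,bd(a,170,-172,0)))-[240,60])*3).round(0))
for a in(.59,.61,.63): print(a,((wproj(c,world(P,bd(a,170,-172,-18)))-[240,60])*3).round(0))
E
```

```text
t 19.975 stop 0.6076 r 169.8 Ftan -0.6 Frad -1.1 [-0.5 -2.5 -1.1]
0.37 [338. 353.]
0.39 [332. 357.]
0.41 [325. 360.]
0.59 [299. 375.]
0.61 [288. 379.]
0.63 [276. 384.]
```

View pics/w4.png

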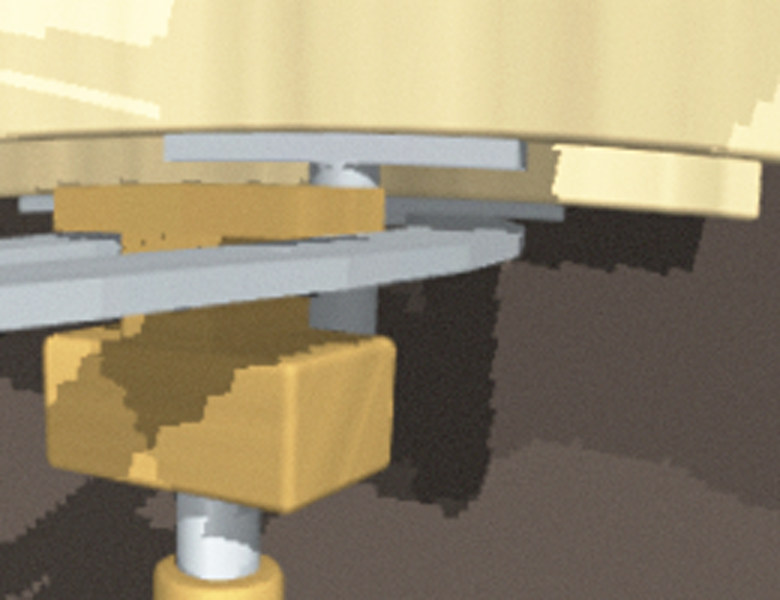

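The crop shows the buffer block above the pin, with the pin at crop (344,320) and the block's lower edge just left of it. The contact angle should be about 0.50–0.54. I'll close the gap in small steps.

Emit:
step_arm(
  increments=[
    [[0,0.09,0.14],[0,0,0],10],
    [[0,0.18,0.28],[0,0,0],10],
    [[0,0.28,0.42],[0,0,0],10],
    [[0,0.36,0.57],[0,0,0],10],
    [[0,0.36,0.57],[0,0,0],10],
  ],
)

```text
time_s: 20.65
eef_pos: [614.8, -226.0, 107.0]
ee_rot: [0.0, 0.647, 0.763, 0.0]
force: [-0.3, -2.8, -1.6]
grip_width: 0.18
grip_force: 20.5
```

```bash
python3 st.py
```

```text
t 20.65 stop 0.5682 r 169.6 Ftan -1.0 Frad -1.5 [-0.7 -2.7 -1.6]
```

Emit:
step_arm(
  increments=[
    [[0,0.04,0.07],[0,0,0],10],
    [[0,0.09,0.14],[0,0,0],10],
    [[0,0.09,0.14],[0,0,0],10],
  ],
)

```text
time_s: 21.02
eef_pos: [615.5, -225.9, 105.7]
ee_rot: [-0.0, 0.647, 0.763, -0.0]
force: [-2.0, -2.7, 0.9]
grip_width: 0.177
grip_force: 20.6
```

Emit:
step_arm(
  increments=[
    [[0,0.04,0.07],[0,0,0],10],
    [[0,0.09,0.14],[0,0,0],10],
    [[0,0.09,0.14],[0,0,0],10],
  ],
)

```text
time_s: 21.4
eef_pos: [616.5, -225.7, 104.3]
ee_rot: [0.0, 0.647, 0.763, 0.0]
force: [-2.3, -2.5, 0.7]
grip_width: 0.174
grip_force: 20.6
```

```bash
python3 st.py
```

```text
t 21.4 stop 0.5493 r 169.6 Ftan 2.0 Frad -1.9 [-2.6 -2.1  0.7]
```

Still only sliding friction. I'll take 0.5 mm steps now.

Emit:
step_arm(
  increments=[
    [[0,0.04,0.07],[0,0,0],10],
    [[0,0.04,0.07],[0,0,0],10],
  ],
)

```text
time_s: 21.65
eef_pos: [616.9, -225.6, 103.6]
ee_rot: [0.0, 0.647, 0.763, 0.0]
force: [-1.2, -2.2, 1.3]
grip_width: 0.173
grip_force: 20.6
```

```bash
python3 st.py
```

```text
t 21.65 stop 0.5449 r 169.6 Ftan 1.9 Frad -0.7 [-1.6 -2.   1.3]
```

Emit:
step_arm(
  increments=[
    [[0,0.04,0.07],[0,0,0],10],
    [[0,0.04,0.07],[0,0,0],10],
  ],
)

```text
time_s: 21.9
eef_pos: [617.2, -225.6, 102.8]
ee_rot: [0.0, 0.647, 0.763, 0.0]
force: [-2.4, -1.6, 0.7]
grip_width: 0.176
grip_force: 20.6
```

```bash
python3 st.py
```

```text
t 21.9 stop 0.5398 r 169.6 Ftan 1.9 Frad -1.9 [-2.6 -1.2  0.7]
```

Emit:
step_arm(
  increments=[
    [[0,0.04,0.07],[0,0,0],10],
    [[0,0.04,0.07],[0,0,0],10],
  ],
)

```text
time_s: 22.15
eef_pos: [617.6, -225.5, 102.2]
ee_rot: [0.0, 0.647, 0.763, 0.0]
force: [-1.7, -1.2, 0.0]
grip_width: 0.174
grip_force: 20.6
```

```bash
python3 st.py
```

```text
t 22.15 stop 0.5351 r 169.6 Ftan 1.0 Frad -1.6 [-1.9 -0.9  0. ]
```

Emit:
step_arm(
  increments=[
    [[0,0.04,0.07],[0,0,0],10],
    [[0,0.04,0.07],[0,0,0],10],
  ],
)

```text
time_s: 22.4
eef_pos: [618.0, -225.5, 101.5]
ee_rot: [0.0, 0.647, 0.763, 0.0]
force: [-1.1, -2.3, 1.2]
grip_width: 0.18
grip_force: 20.7
```

```bash
python3 st.py
```

```text
t 22.4 stop 0.5307 r 169.6 Ftan 1.8 Frad -0.6 [-1.4 -2.1  1.2]
```

Emit:
step_arm(
  increments=[
    [[0,0.04,0.07],[0,0,0],10],
    [[0,0.04,0.07],[0,0,0],10],
  ],
)

```text
time_s: 22.65
eef_pos: [618.4, -225.4, 100.8]
ee_rot: [0.0, 0.647, 0.763, 0.0]
force: [-0.5, -1.5, 0.8]
grip_width: 0.176
grip_force: 20.7
```

```bash
python3 st.py
```

```text
t 22.65 stop 0.526 r 169.6 Ftan 1.1 Frad -0.2 [-0.7 -1.4  0.8]
```

Emit:
step_arm(
  increments=[
    [[0,0.04,0.07],[0,0,0],10],
    [[0,0.04,0.07],[0,0,0],10],
  ],
)

```text
time_s: 22.9
eef_pos: [618.6, -225.4, 100.6]
ee_rot: [-0.0, 0.647, 0.763, -0.0]
force: [-4.8, -0.6, 4.9]
grip_width: 0.176
grip_force: 21.0
```

```bash
python3 st.py
```

```text
t 22.9 stop 0.5242 r 169.6 Ftan 6.7 Frad -1.7 [-4.9  0.2  4.9]
```

Contact: the tangential force jumped to 6.7 N, about 5 N of it on the pin. I'll relax slightly and let go.

Emit:
step_arm(
  increments=[
    [[0,-0.02,-0.03],[0,0,0],10],
    [[0,-0.02,-0.03],[0,0,0],20],
    [[0,-0.02,-0.03],[0,0,0],35],
    [[0,-0.02,-0.03],[0,0,0],45],
    [[0,-0.02,-0.03],[0,0,0],45],
  ],
)

```text
time_s: 23.52
eef_pos: [618.6, -225.3, 100.4]
ee_rot: [-0.0, 0.647, 0.763, 0.0]
force: [1.5, -0.2, 0.6]
grip_width: 0.448
grip_force: 0.0
```

Emit:
step_arm(
  increments=[
    [[0,0,-2],[0,0,0],45],
    [[0,0,-5],[0,0,0],45],
    [[0,0,-10],[0,0,0],45],
    [[0,0,-15],[0,0,0],45],
    [[0,0,-18],[0,0,0],45],
    [[0,0,-18],[0,0,0],45],
  ],
)

```text
time_s: 24.28
eef_pos: [619.2, -225.6, 282.8]
ee_rot: [0.002, 0.647, 0.763, 0.0]
force: [-0.5, -0.1, 0.3]
grip_width: 0.454
grip_force: 0.0
```

```bash
python3 - <<'E'
from st import *
s=ctrl.sense(); print(s["eef_pos"],s["force"])
c=ctrl.capture("wrist"); im=c["img"][:,:,::-1]; cv2.imwrite("pics/w5.png",im)
for a in(.5,.52,.54): print(a,[wproj(c,world(P,bd(a,170,y,0))).round(1).tolist() for y in(-221,-250)])
for a in(.37,.39,.41): print(a,[wproj(c,world(P,bd(a,170,-172,0))).round(1).tolist()])
E
```

```text
[ 619.16339145 -225.63372794  282.81169441] [-0.49996726 -0.05765962  0.33936601]
0.5 [[312.1, 204.0], [312.1, 235.8]]
0.52 [[310.2, 204.8], [310.3, 236.9]]
0.54 [[308.2, 205.7], [308.3, 238.0]]
0.37 [[322.5, 145.5]]
0.39 [[321.2, 145.8]]
0.41 [[319.8, 146.0]]
```

View pics/w5.png

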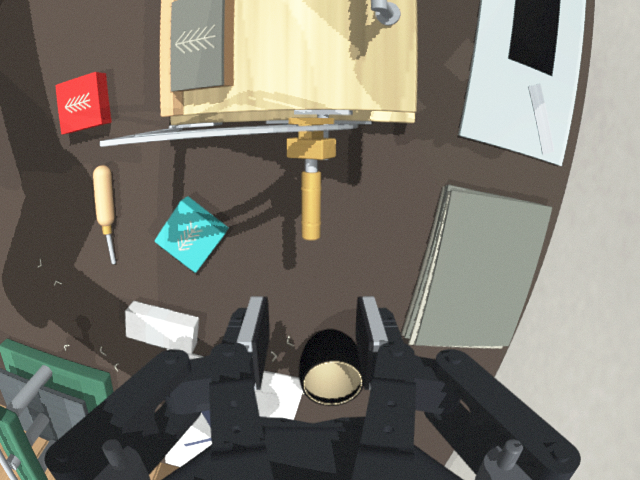

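The knob is at (311,205) with the stop at about 0.52, resting on the pin. The board and blocks are as they were, and the gripper is clear. I'll hand the job in.

```bash
python3 -c "
from rig import ctrl
print(ctrl.finish_job())"
```

```text
the job is handed in; nothing more can be done
None
```

The job is handed in. The oblong block slipped at about 0.40 rad and lies against the batten. The board was left standing at about 0.39 rad. The square block had not moved when last seen, just before I moved the stop. The stop was brought down to about 0.52 rad, pressing the pin with about 5 N before I let go, and the robot is clear of everything.

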